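# Pour the burnishing balls into the narrow-necked jar

## Task

Pick up the small metal chute by its wooden grip and tip it so that both steel burnishing balls run off its open end into the narrow-necked pale jar, not into the wide pot or the bowl. Do not knock the jar over. Then set the empty chute down upright on the worktop and let go.

Things in the scene. Friction and masses are not known exactly. Their poses are not given: they have to be found in the camera images.
- chute_grip (a point): Centre of the chute's wooden grip block (30 mm along x, 14 along y, 44 high; pinch it across y). Chute: loose aluminium U-channel on feet, 130 mm long, 30 wide outside, 24 inside, about 160 g; x points along it to its open end, z up. Its underside is 62 mm below this point; the bridge under the block begins 21 mm below. The pouring lip is at x +64, z -35 mm, the lower rear edge at x -64, z -62 mm.
- chute_lip (a point): Middle of the floor's edge at the chute's open end; x points out of the chute, z up, when it stands level. The channel's floor rises 10 degrees towards this lip, so a level chute keeps the balls at its closed end; tipped more than 10 degrees, lip down, they roll out (tip slowly, to about 30 degrees). The floor is 3 mm thick, the walls rise 20 mm above it.
- jar_mouth (a point): Centre of the mouth of the narrow-necked pale plastic jar, at rim height, 80 mm above the worktop. Mouth 47 mm wide inside, 54 outside; neck 20 mm high, then a shoulder to the body, 72 mm across below 48 mm height. Loose, 450 g, inner floor 75 mm below the rim. Not to be used: a low straight pale pot without a neck (94 mm across, 55 high) and a steel bowl.
- ball_a_center (a point): Centre of one polished steel ball, 16 mm across, 17 g; at the start it lies in the closed end of the chute.
- ball_b_center (a point): Centre of the other, equal steel ball, next to the first in the chute.
Not all that is in view belongs to the job. Leave any green or yellow look-alike of the part that bears chute_grip alone.

How it is judged:
On the way, in this order (a step that is already met when the one before it is completed fails the run):
1. the chute is lifted and brought to the jar with both balls still in it (height (world z) of chute_grip above 0.11 m and horizontal distance between chute_grip and jar_mouth below 0.16 m and distance between each of ball_a_center, ball_b_center and chute_grip below 0.09 m), for 0.1 s.
2. both balls are in the narrow-necked jar while the chute is still held up (z of ball_a_center in the frame of jar_mouth between -0.09 and -0.02 m and horizontal distance between each of ball_a_center, ball_b_center and jar_mouth below 0.036 m and z of ball_b_center in the frame of jar_mouth between -0.09 and -0.02 m and height (world z) of chute_grip above 0.1 m), for 0.1 s.
At the end, for the whole second after the job is handed in: Both balls lie inside the narrow-necked jar, the jar stands upright (within 10 degrees), and the chute stands upright (within about 8 degrees) on the worktop, released (z of ball_a_center in the frame of jar_mouth between -0.09 and -0.02 m and horizontal distance between each of ball_a_center, ball_b_center and jar_mouth below 0.036 m and z of ball_b_center in the frame of jar_mouth between -0.09 and -0.02 m and angle between jar_mouth's own z axis and vertical below 0.17 rad and height (world z) of chute_grip between 0.05 and 0.07 m and angle between chute_grip's own z axis and vertical below 0.15 rad); the robot touches nothing.
It fails at once if the jar is knocked over (angle between jar_mouth's own z axis and vertical above 0.6 rad).
It also fails if it takes over 59 s, if anything falls off the work surface, if the arm or the gripper's body presses on something with over 40 N, if the wrist force passes 120 N, or if a joint passes its speed limit or range.

## Robot

A 6-joint arm with a two-finger parallel gripper is mounted at the origin on the work surface; the furniture and walls round the work are solid. World frame = base frame: x ahead of the robot, y to its left, z up, the work surface at z = 0. Lengths are in m, angles in rad, forces in N, time in s.
With the tool pointing down it reaches from about 0.35 to 0.85 m from the base axis. Payload 8.1 kg.
Tool frame: the origin (TCP) lies between the finger pads; the fingertips stand 14 mm ahead of it and the grasp point (between the pads) lies 5 mm behind it; z points along the fingers, y is the line along which they close (so a half turn about z gives the same grasp; the last joint's range is limited). The gripper opens to 93 mm and grips with 3 to 60 N. Pads are 15 mm wide; open, the fingers measure 128 mm over their backs; the gripper's body (75 mm by 188 mm) begins 65 mm behind the grasp point.
Start: joints at [-1.239, 0.13, 1.488, -0, 1.523, -0.085], TCP at [0.243, -0.549, 0.207] pointing down, gripper open.
Joint ranges: [-2.96, 2.96], [-0.89, 2.26], [0.02, 2.5], [-1.34, 4.48], [0, 2.73], [-2.66, 2.66]. Speed limits (rad/s): [2.39, 2.39, 2.79, 3.14, 3.14, 3.14].

## Interface

Orientations are given as a rotation vector (axis times angle).
In Python, from plant import robot gives the robot as it stands.
- The arm moves only by the tool arm_command, never from a script. Its argument "targets" is a list of rows, each an object of numbers: "x", "y", "z": the shift along the world's x, y, z in units of 500 mm (1.0 is 500 mm); "rx", "ry", "rz": the turn, a rotation vector about the world's x, y, z in units of 2 rad (1.0 is 2 rad); "claw": the closure in counts, from 0 (fully open) to 255 (shut). In form: [{"x": .., "y": .., "z": .., "rx": .., "ry": .., "rz": .., "claw": ..}, ...]. A call has 1 to 10 rows; each row is the pose to reach, as a shift and turn from the pose commanded when the call began; what a row does not reach only later rows make up. A row lasts 1/12 s, in which the tool goes at most 41.7 mm and 7.16 degrees, less where a joint would pass 70% of its speed; a pose out of reach is approached as far as the arm can. A call with a number of a shift or a turn outside -1 to 1 is refused whole. A call with a gripper value outside its range is refused whole. The fingers move at their own pace and stop on an object; "squeeze" is the grip in N (left out, the last holds). Time passes only in rows, so rows that repeat a pose let the fingers close. It gives the time, the measured TCP pose, the force, the opening and the grip force at its end, in the units of the state.
- robot.read_state(): the state, without advancing time (a new reading comes with each control period).
- robot.read_camera(name): name is "scene" or "top" or "wrist"; returns (picture, depth): 480x640x3 uint8, red, green, blue; 480x640 float32, m along the optical axis (not along the pixel's ray), 0 where there is no reading.
- robot.get_calibration(name): a dict with "intrinsics" (3x3 intrinsics, pixels), "dist" ([k1, k2, p1, p2, k3] as OpenCV has them; the pictures are not rectified), "origin" and "orientation" of the camera in the world. Camera axes: x right, y up, looking along -z (the intrinsics and any distortion apply to the point x, -y, -z); pixel columns grow to the right and rows downward; lengths in m; the calibration is good to about 2 mm. A picture is of the moment at which its call begins: read the wrist's pose just before it. get_calibration takes no time and is no camera call; for the wrist camera it gives the pose at the moment of the call.
- robot.close_job(): hands the job in; it is judged then, once.
The state is a dict: "t": time; "q": joint angles; "dq": joint speeds; "joint_torque": joint torques, N m; "tool_pos": TCP position; "orientation": TCP orientation; "force": force on the tool from outside, world axes, zero at the start; "wrist_torque": the same for the moment, N m; "opening": finger opening in m; "gripper_force": force on a finger pad.
Only numpy, scipy, OpenCV 4.12 (cv2) and the standard library are available. Lean on these libraries where they do the work, as an engineer would, in place of code of your own. Each camera call takes 0.05 s, during which the arm holds its last target. There are 200 camera calls.

## Working session

There is one attempt and no reset: what is moved stays moved. The work goes in short steps, Python scripts to look and compute and a tool call to move; the robot and the scene stay as the last step left them, time stands still between calls to the robot, and variables do not carry over. Pictures are saved under pics/ and viewed, at most 10 in all, crops included, and the job is handed in when it is done.

Besides the shell and the picture viewer there is one more tool, called after ">>>" in YAML: its name, and indented under it one key for each argument. arm_command: Moves the arm, as the interface text tells. Shifts and turns lie within -1 to 1; 1 stands for 500 mm of shift or 2 rad of turn. Its arguments: {"type":"object","properties":{"targets":{"type":"array","items":{"type":"object","properties":{"x":{"type":"number","minimum":-1,"maximum":1},"y":{"type":"number","minimum":-1,"maximum":1},"z":{"type":"number","minimum":-1,"maximum":1},"rx":{"type":"number","minimum":-1,"maximum":1},"ry":{"type":"number","minimum":-1,"maximum":1},"rz":{"type":"number","minimum":-1,"maximum":1},"claw":{"type":"number"}}}},"squeeze":{"type":"number"}},"required":["targets"]}

```bash
mkdir -p pics; cat > h.py <<'E'
import numpy as np, cv2, pickle
from plant import robot
def grab(n):
    c=robot.get_calibration(n); p,d=robot.read_camera(n)
    pickle.dump((c,p,d),open(f'{n}.pkl','wb')); return c,p,d
def load(n): return pickle.load(open(f'{n}.pkl','rb'))
def R_of(c):
    o=np.array(c['orientation'],float)
    return o if o.shape==(3,3) else cv2.Rodrigues(o)[0]
def world(c,uv,depth):
    k=np.array(c['intrinsics'],float); uv=np.array(uv,float).reshape(-1,1,2)
    n=cv2.undistortPoints(uv,k,np.array(c['dist'],float)).reshape(-1,2)
    d=np.array(depth,float).reshape(-1)
    P=np.c_[n[:,0]*d,-n[:,1]*d,-d]
    return P@R_of(c).T+np.array(c['origin'])
def cloud(c,d):
    v,u=np.nonzero(d>0); P=np.full(d.shape+(3,),np.nan)
    P[v,u]=world(c,np.c_[u,v],d[v,u]); return P
def save(n,p,s=1): cv2.imwrite(f'pics/{n}.png',cv2.resize(p[...,::-1],None,fx=s,fy=s,interpolation=cv2.INTER_CUBIC))
E
python3 - <<'E'
from h import *
for n in ('scene','top'):
    c,p,d=grab(n); save(n+'1',p); print(n,c)
print(robot.read_state())
E
```

```text
scene {'intrinsics': array([[614.40370648,   0.        , 321.6184902 ],
       [  0.        , 614.40370648, 235.74074542],
       [  0.        ,   0.        ,   1.        ]]), 'dist': array([-0.05788406,  0.        ,  0.        ,  0.        ,  0.        ]), 'origin': array([ 0.35837362, -1.11844911,  0.78449241]), 'orientation': array([ 0.99021058, -0.07233947, -0.17120797])}
top {'intrinsics': array([[492.66085049,   0.        , 319.71302638],
       [  0.        , 492.66085049, 242.56453115],
       [  0.        ,   0.        ,   1.        ]]), 'dist': array([-0.12308056,  0.        ,  0.        ,  0.        ,  0.        ]), 'origin': array([ 0.40221033, -0.01731723,  1.18480915]), 'orientation': array([ 0.10748032, -0.1120241 , -1.54577315])}
{'t': 0.1, 'q': array([-1.23939555e+00,  1.31086735e-01,  1.48916136e+00, -5.19954082e-06,
        1.52303343e+00, -8.54019423e-02]), 'dq': array([-0.00085116, -0.00136796, -0.00173251,  0.00107594, -0.00109249,
        0.00069467]), 'joint_torque': array([ 1.18586882e-03, -5.61339426e+01, -4.93095803e+01,  7.70486752e-02,
        2.91348877e-02, -8.76347144e-05]), 'tool_pos': array([ 0.24274382, -0.54811043,  0.20629669]), 'orientation': array([-3.07197844e+00, -6.49637054e-01,  3.33396552e-04]), 'force': array([ 0.28278956, -0.38477403,  0.79081566]), 'wrist_torque': array([-0.01787797,  0.03457445, -0.00128488]), 'gripper_force': 0.0, 'opening': 0.09301231467026322}
```

View pics/scene1.png

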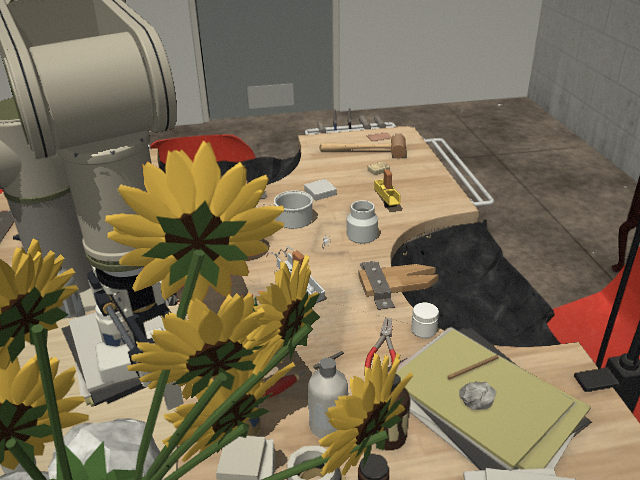

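View pics/top1.png

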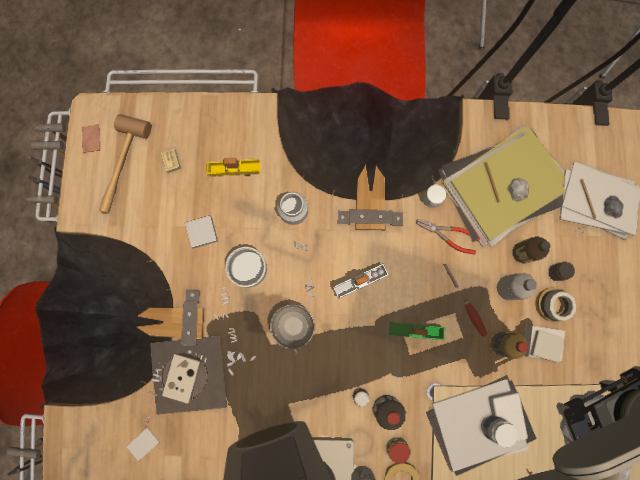

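Top view: the bare-metal chute is at (360,280). Its look-alikes are yellow (233,168) and green (417,330), so I choose the metal one. The narrow-necked jar is at (292,207), the wide pot at (246,266) and the bowl at (291,325). Next, one close crop with measurements.

```bash
python3 - <<'E'
from h import *
c,p,d=load('top'); save('crop1',p[185:305,260:410],5)
P=cloud(c,d)
np.set_printoptions(precision=4,suppress=True)
# jar rim, chute pts
sub=P[190:225,270:315].reshape(-1,3); m=(sub[:,2]>.07)&(sub[:,2]<.09); r=sub[m]; print('rim',len(r),r.mean(0),r.min(0),r.max(0))
(cx,cy),rad=cv2.minEnclosingCircle(r[:,:2].astype(np.float32)); print(cx,cy,rad)
sub=P[255:305,325:395].reshape(-1,3)
for a,b in((.072,.1),(.015,.07)):
    s=sub[(sub[:,2]>a)&(sub[:,2]<b)]; print(len(s),s.mean(0),cv2.minAreaRect((s[:,:2]*1000).astype(np.float32)))
print('table',np.nanmedian(P[225:250,310:340,2]))
E
```

```text
rim 131 [0.6473 0.049  0.0786] [0.6198 0.0235 0.0707] [0.6746 0.0746 0.0858]
0.6471560001373291 0.04813244193792343 0.02755993790924549
83 [ 0.4766 -0.1147  0.0831] ((476.8805236816406, -115.18275451660156), (13.064482688903809, 29.554550170898438), 27.23720359802246)
544 [ 0.4741 -0.1093  0.0297] ((477.75311279296875, -116.77050018310547), (30.048297882080078, 132.17909240722656), 26.153154373168945)
table 0.00027546065624006744
```

View pics/crop1.png

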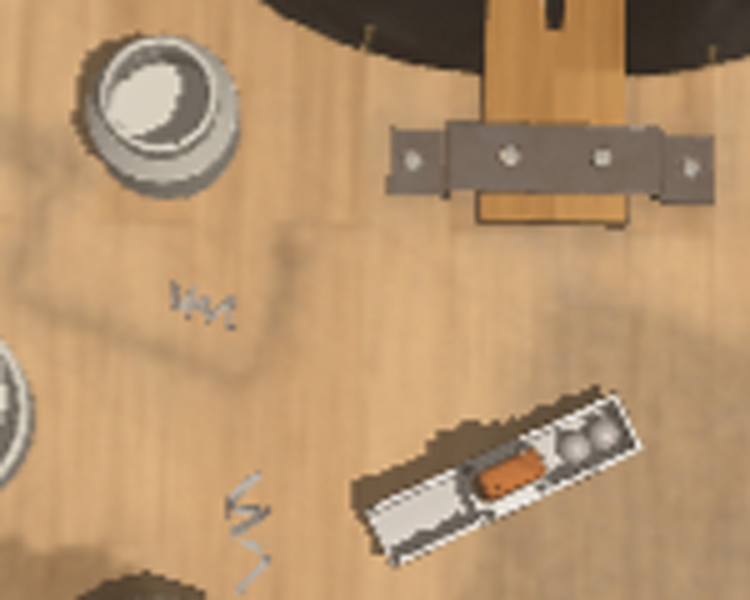

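The metal chute is confirmed: its balls are at crop (590,440), and its open end at crop (380,535) faces left and down, so the yaw is about 116°. I'll check clearance heights along the path.

```bash
python3 - <<'E'
from h import *
c,p,d=load('top'); P=cloud(c,d).reshape(-1,3)
for x in np.arange(.15,.85,.05):
    r=[]
    for y in np.arange(-.65,.25,.05):
        s=P[(abs(P[:,0]-x)<.025)&(abs(P[:,1]-y)<.025),2]; r.append('%4d'%(1000*s.max()) if len(s) else '  --')
    print('%.2f'%x,*r)
E
```

```text
0.15   --   --  169  138  172  229  228  146  136  117  114    9    7    7    8  509  360    8
0.20   --  192  142  386  349  227  652  644  610  118  118   59  639  631  586  537    7   10
0.25  170  346  442  463  585  652  653  645  119    6   46   53    7    7    6    9    8   20
0.30    6  348  441  443  556    6    8    7    8    7    6    7    9   49   50    8   27   25
0.35    6   64   66  107  139   28    6   37   90   49    7    9    6   51   49   51   19   23
0.40   59   67   65   45    9   29   20    7   43   49    7    8    7   51   51   52    6   18
0.45    6   66   65  144  144   18   19    7    8    6   42   89   51   23    7   60   61   58
0.50   59   64    7  143  141    6   11    8    6   30   87   88    8   20    6   59   11   60
0.55    6   61  132  135   15   14   15    6    7    7    8    7    8   16   17   56   59   57
0.60   14    6  100  101   37   39   16   17   14   26   27   27    8   55   85   41    7    7
0.65   30   32   38   38   41   39   34   54   46   25   28   29    9   83   85   61    5    7
0.70   35   38   41   62   48   38   39   55   55    4   24   22    6    7   53    6    6    6
0.75   34   37   39   52   45   41   35   27  -64  -95   22   21  -97    0    8    6   52   88
0.80   28   33   38   38   38   35   18  -69  -95 -123 -162 -177 -145  -91    5    5    6    6
```

>>> arm_command:
  targets:
    - {"z": 0.06, "claw": 0}
    - {"x": 0.04, "y": 0.07, "z": 0.06, "rz": 0.06}
    - {"x": 0.08, "y": 0.14, "z": 0.06, "rz": 0.12}
    - {"x": 0.12, "y": 0.21, "z": 0.06, "rz": 0.18}
    - {"x": 0.16, "y": 0.28, "z": 0.06, "rz": 0.24}
    - {"x": 0.2, "y": 0.35, "z": 0.06, "rz": 0.3}
    - {"x": 0.24, "y": 0.42, "z": 0.06, "rz": 0.36}
    - {"x": 0.28, "y": 0.49, "z": 0.04, "rz": 0.42}
    - {"x": 0.32, "y": 0.56, "z": 0.02, "rz": 0.48}
    - {"x": 0.36, "y": 0.63, "z": 0.0, "rz": 0.54}

```text
schema error: expected keys x, y, z, rx, ry, rz, claw
```

```bash
cat >> h.py <<'E'
def show():
    s=robot.read_state(); R=cv2.Rodrigues(s['orientation'])[0]
    np.set_printoptions(precision=4,suppress=True)
    print('t%.2f'%s['t'],'tcp',s['tool_pos'],'q',s['q'],'F',s['force'],'open%.4f gf%.1f'%(s['opening'],s['gripper_force']))
    print('R',R.tolist()); return s,R
E
python3 - <<'E'
from h import *
s,R=show()
R2=cv2.Rodrigues(np.array([0,0,0.]))[0]
yaw=np.arctan2(R[1,1],R[0,1]); print('tool y yaw',np.degrees(yaw),'need rz',(np.radians(26.5)-yaw)/2,'shift',(np.array([.477,-.1158,.16])-s['tool_pos'])/.5)
E
```

```text
t0.10 tcp [ 0.2427 -0.5481  0.2063] q [-1.2394  0.1311  1.4892 -0.      1.523  -0.0854] F [ 0.2828 -0.3848  0.7908] open0.0930 gf0.0
R [[0.9143879307525534, 0.40483873915482954, -0.0005544128350045747], [0.4048390949570831, -0.9143865497057013, 0.0015952779171273712], [0.00013888266125899816, -0.0016831508639731827, -0.9999985738563708]]
tool y yaw -66.11894196453275 need rz 0.8082527434973208 shift [ 0.4685  0.8646 -0.0926]
```

All keys are needed in every row.

>>> arm_command:
  targets:
    - {"x": 0, "y": 0, "z": 0.06, "rx": 0, "ry": 0, "rz": 0, "claw": 0}
    - {"x": 0.04, "y": 0.07, "z": 0.06, "rx": 0, "ry": 0, "rz": 0.06, "claw": 0}
    - {"x": 0.08, "y": 0.14, "z": 0.06, "rx": 0, "ry": 0, "rz": 0.12, "claw": 0}
    - {"x": 0.12, "y": 0.21, "z": 0.06, "rx": 0, "ry": 0, "rz": 0.18, "claw": 0}
    - {"x": 0.16, "y": 0.28, "z": 0.06, "rx": 0, "ry": 0, "rz": 0.24, "claw": 0}
    - {"x": 0.2, "y": 0.35, "z": 0.06, "rx": 0, "ry": 0, "rz": 0.3, "claw": 0}
    - {"x": 0.24, "y": 0.42, "z": 0.06, "rx": 0, "ry": 0, "rz": 0.36, "claw": 0}
    - {"x": 0.28, "y": 0.49, "z": 0.04, "rx": 0, "ry": 0, "rz": 0.42, "claw": 0}
    - {"x": 0.32, "y": 0.56, "z": 0.02, "rx": 0, "ry": 0, "rz": 0.48, "claw": 0}
    - {"x": 0.36, "y": 0.63, "z": 0, "rx": 0, "ry": 0, "rz": 0.54, "claw": 0}

```text
t: 0.93
tool_pos: [0.4234, -0.2318, 0.2068]
orientation: [2.296, 2.144, 0.0]
force: [0.3, -0.9, 0.3]
opening: 0.0929
gripper_force: 0.0
```

```bash
python3 - <<'E'
from h import *
s,R=show()
yaw=np.arctan2(R[1,1],R[0,1]); print('tool y yaw',np.degrees(yaw),'need rz',(np.radians(26.5)-yaw)/2,'shift',(np.array([.477,-.1158,.16])-s['tool_pos'])/.5)
E
```

```text
t0.93 tcp [ 0.4234 -0.2318  0.2068] q [-0.6071 -0.1922  1.8049  0.      1.5286 -0.5388] F [ 0.3415 -0.8622  0.2705] open0.0929 gf0.0
R [[0.06825473455816244, 0.9976678877037559, 0.00027758804226525504], [0.997667912453837, -0.06825468457613859, -0.00018572403035984546], [-0.00016634421679801234, 0.0002896172270422077, -0.9999999442257301]]
tool y yaw -3.9137483744705124 need rz 0.26541002350379184 shift [ 0.1072  0.2319 -0.0936]
```

>>> arm_command:
  targets:
    - {"x": 0.035, "y": 0.075, "z": -0.02, "rx": 0, "ry": 0, "rz": 0.06, "claw": 0}
    - {"x": 0.07, "y": 0.15, "z": -0.04, "rx": 0, "ry": 0, "rz": 0.12, "claw": 0}
    - {"x": 0.107, "y": 0.232, "z": -0.06, "rx": 0, "ry": 0, "rz": 0.18, "claw": 0}
    - {"x": 0.107, "y": 0.232, "z": -0.08, "rx": 0, "ry": 0, "rz": 0.24, "claw": 0}
    - {"x": 0.107, "y": 0.232, "z": -0.09, "rx": 0, "ry": 0, "rz": 0.265, "claw": 0}
    - {"x": 0.107, "y": 0.232, "z": -0.09, "rx": 0, "ry": 0, "rz": 0.265, "claw": 0}
    - {"x": 0.107, "y": 0.232, "z": -0.09, "rx": 0, "ry": 0, "rz": 0.265, "claw": 0}

```text
t: 1.52
tool_pos: [0.476, -0.1173, 0.1617]
orientation: [-1.663, -2.664, 0.001]
force: [0.0, 0.5, 0.5]
opening: 0.0926
gripper_force: 0.0
```

```bash
python3 - <<'E'
from h import *
s,R=show(); c,p,d=grab('wrist'); save('wrist1',p); P=cloud(c,d)
q=P.reshape(-1,3); q=q[np.isfinite(q[:,0])&(abs(q[:,0]-.477)<.09)&(abs(q[:,1]+.116)<.09)]
for a,b in((.078,.09),(.02,.07)):
    k=q[(q[:,2]>a)&(q[:,2]<b)]
    if len(k): print(len(k),k.mean(0),cv2.minAreaRect((k[:,:2]*1000).astype(np.float32)))
print(c['origin'])
E
```

```text
t1.52 tcp [ 0.476  -0.1173  0.1617] q [-0.3462 -0.1431  1.844  -0.0001  1.4421 -0.8006] F [0.0039 0.4673 0.4776] open0.0926 gf0.0
R [[-0.4389566020665564, 0.8985073039854533, -0.0013138443495324425], [0.8985077831153195, 0.4389574113220308, 0.00039335309176125445], [0.0009301523405435862, -0.0010078344372850896, -0.999999059542743]]
823 [ 0.4779 -0.1149  0.0827] ((478.23626708984375, -115.2975845336914), (13.276297569274902, 29.228958129882812), 25.952917098999023)
3954 [ 0.472  -0.1034  0.0316] ((478.81353759765625, -117.09759521484375), (30.022632598876953, 131.71109008789062), 26.407548904418945)
[ 0.4472 -0.0586  0.3394]
```

View pics/wrist1.png

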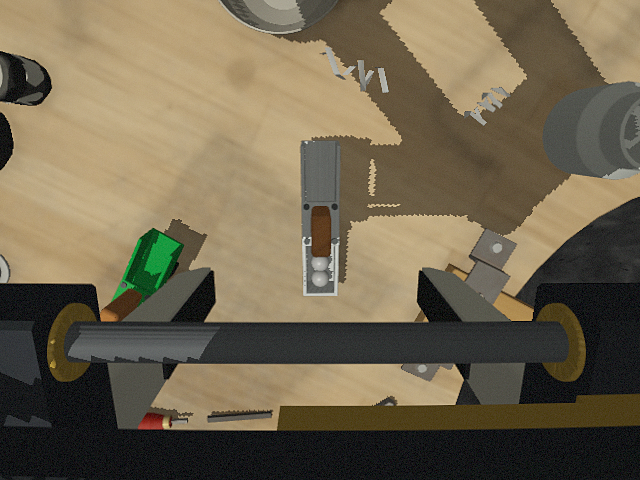

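The wrist view shows the chute centred at (320,215), with the balls at (319,268) and the open end at (320,142). I'll descend, with the offset corrected by about 2 mm.

>>> arm_command:
  targets:
    - {"x": 0.0044, "y": 0.0042, "z": -0.03, "rx": 0, "ry": 0, "rz": 0, "claw": 0}
    - {"x": 0.0044, "y": 0.0042, "z": -0.08, "rx": 0, "ry": 0, "rz": 0, "claw": 0}
    - {"x": 0.0044, "y": 0.0042, "z": -0.13, "rx": 0, "ry": 0, "rz": 0, "claw": 0}
    - {"x": 0.0044, "y": 0.0042, "z": -0.17, "rx": 0, "ry": 0, "rz": 0, "claw": 0}
    - {"x": 0.0044, "y": 0.0042, "z": -0.19, "rx": 0, "ry": 0, "rz": 0, "claw": 0}
    - {"x": 0.0044, "y": 0.0042, "z": -0.202, "rx": 0, "ry": 0, "rz": 0, "claw": 0}
    - {"x": 0.0044, "y": 0.0042, "z": -0.202, "rx": 0, "ry": 0, "rz": 0, "claw": 0}
    - {"x": 0.0044, "y": 0.0042, "z": -0.202, "rx": 0, "ry": 0, "rz": 0, "claw": 120}
    - {"x": 0.0044, "y": 0.0042, "z": -0.202, "rx": 0, "ry": 0, "rz": 0, "claw": 200}
    - {"x": 0.0044, "y": 0.0042, "z": -0.202, "rx": 0, "ry": 0, "rz": 0, "claw": 255}
  squeeze: 25

```text
t: 2.4
tool_pos: [0.4797, -0.116, 0.0628]
orientation: [1.661, 2.664, 0.001]
force: [-0.2, -0.6, 0.1]
opening: 0.0777
gripper_force: 0.0
```

>>> arm_command:
  targets:
    - {"x": 0, "y": 0, "z": 0, "rx": 0, "ry": 0, "rz": 0, "claw": 255}
    - {"x": 0, "y": 0, "z": 0, "rx": 0, "ry": 0, "rz": 0, "claw": 255}
    - {"x": 0, "y": 0, "z": 0, "rx": 0, "ry": 0, "rz": 0, "claw": 255}
    - {"x": 0, "y": 0, "z": 0, "rx": 0, "ry": 0, "rz": 0, "claw": 255}
    - {"x": 0, "y": 0, "z": 0, "rx": 0, "ry": 0, "rz": 0, "claw": 255}
    - {"x": 0, "y": 0, "z": 0, "rx": 0, "ry": 0, "rz": 0, "claw": 255}

```text
t: 2.9
tool_pos: [0.4786, -0.1155, 0.0612]
orientation: [-1.662, -2.666, 0.0]
force: [-0.3, -0.5, -0.1]
opening: 0.038
gripper_force: 0.0
```

>>> arm_command:
  targets:
    - {"x": 0, "y": 0, "z": 0, "rx": 0, "ry": 0, "rz": 0, "claw": 255}
    - {"x": 0, "y": 0, "z": 0, "rx": 0, "ry": 0, "rz": 0, "claw": 255}
    - {"x": 0, "y": 0, "z": 0, "rx": 0, "ry": 0, "rz": 0, "claw": 255}
    - {"x": 0, "y": 0, "z": 0, "rx": 0, "ry": 0, "rz": 0, "claw": 255}
    - {"x": 0, "y": 0, "z": 0, "rx": 0, "ry": 0, "rz": 0, "claw": 255}
    - {"x": 0, "y": 0, "z": 0, "rx": 0, "ry": 0, "rz": 0, "claw": 255}

```text
t: 3.4
tool_pos: [0.4786, -0.1155, 0.0612]
orientation: [-1.662, -2.666, 0.0]
force: [1.8, 1.5, -1.1]
opening: 0.0139
gripper_force: 25.0
```

Gripped: opening 13.9 mm, 25 N. I'll lift gently, then translate level.

>>> arm_command:
  targets:
    - {"x": 0, "y": 0, "z": 0.008, "rx": 0, "ry": 0, "rz": 0, "claw": 255}
    - {"x": 0, "y": 0, "z": 0.028, "rx": 0, "ry": 0, "rz": 0, "claw": 255}
    - {"x": 0, "y": 0, "z": 0.06, "rx": 0, "ry": 0, "rz": 0, "claw": 255}
    - {"x": 0, "y": 0, "z": 0.1, "rx": 0, "ry": 0, "rz": 0, "claw": 255}
    - {"x": 0, "y": 0, "z": 0.14, "rx": 0, "ry": 0, "rz": 0, "claw": 255}
    - {"x": 0, "y": 0, "z": 0.18, "rx": 0, "ry": 0, "rz": 0, "claw": 255}
    - {"x": 0, "y": 0, "z": 0.22, "rx": 0, "ry": 0, "rz": 0, "claw": 255}
    - {"x": 0, "y": 0, "z": 0.256, "rx": 0, "ry": 0, "rz": 0, "claw": 255}
    - {"x": 0, "y": 0, "z": 0.284, "rx": 0, "ry": 0, "rz": 0, "claw": 255}
    - {"x": 0, "y": 0, "z": 0.3, "rx": 0, "ry": 0, "rz": 0, "claw": 255}
  squeeze: 40

```text
t: 4.23
tool_pos: [0.4794, -0.1158, 0.2143]
orientation: [1.66, 2.663, 0.001]
force: [0.4, -0.2, -2.7]
opening: 0.0132
gripper_force: 40.0
```

```bash
python3 - <<'E'
from h import *
s,R=show(); c,p,d=grab('scene'); save('scene2',np.hstack([p[150:330,250:430],p[110:290,310:490]]),2.2)
c,p,d=grab('wrist'); P=cloud(c,d)
q=P.reshape(-1,3); q=q[np.isfinite(q[:,0])&(abs(q[:,0]-.647)<.06)&(abs(q[:,1]-.048)<.06)]
k=q[(q[:,2]>.074)&(q[:,2]<.088)]; print(len(k)); 
if len(k): print(cv2.minEnclosingCircle(k[:,:2].astype(np.float32)))
E
```

```text
t4.23 tcp [ 0.4794 -0.1158  0.2143] q [-0.341  -0.1686  1.7706 -0.      1.5363 -0.797 ] F [ 0.3767 -0.2258 -2.7336] open0.0132 gf40.0
R [[-0.440363365982928, 0.8978143757004212, 0.003074522052061433], [0.8978165789440203, 0.4403682247422479, -0.0011032726845538877], [-0.002344455894507263, 0.002274515997702574, -0.9999946650375365]]
1417
((0.6479985117912292, 0.04853063076734543), 0.027913406491279602)
```

View pics/scene2.png

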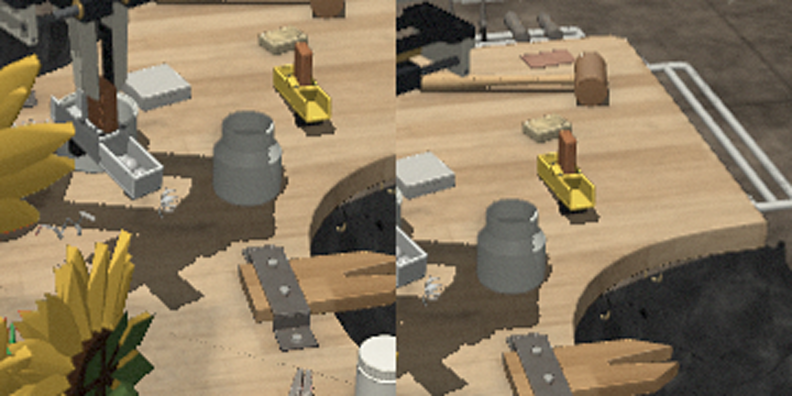

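Balls are still at the closed end. The jar mouth, refined from the wrist depth, is at (0.648, 0.0485). I'll translate level to the pre-pour pose.

>>> arm_command:
  targets:
    - {"x": 0.008, "y": 0.004, "z": 0, "rx": 0, "ry": 0, "rz": 0, "claw": 255}
    - {"x": 0.024, "y": 0.012, "z": 0, "rx": 0, "ry": 0, "rz": 0, "claw": 255}
    - {"x": 0.048, "y": 0.024, "z": 0, "rx": 0, "ry": 0, "rz": 0, "claw": 255}
    - {"x": 0.08, "y": 0.039, "z": 0, "rx": 0, "ry": 0, "rz": 0, "claw": 255}
    - {"x": 0.121, "y": 0.059, "z": 0, "rx": 0, "ry": 0, "rz": 0, "claw": 255}
    - {"x": 0.161, "y": 0.078, "z": 0, "rx": 0, "ry": 0, "rz": 0, "claw": 255}
    - {"x": 0.201, "y": 0.098, "z": 0, "rx": 0, "ry": 0, "rz": 0, "claw": 255}
    - {"x": 0.241, "y": 0.118, "z": 0, "rx": 0, "ry": 0, "rz": 0, "claw": 255}
    - {"x": 0.281, "y": 0.137, "z": 0, "rx": 0, "ry": 0, "rz": 0, "claw": 255}
    - {"x": 0.322, "y": 0.157, "z": 0, "rx": 0, "ry": 0, "rz": 0, "claw": 255}

```text
t: 5.17
tool_pos: [0.6403, -0.0357, 0.209]
orientation: [-1.66, -2.664, 0.002]
force: [-0.6, 0.4, -1.9]
opening: 0.0137
gripper_force: 40.0
```

>>> arm_command:
  targets:
    - {"x": 0.032, "y": 0.016, "z": 0, "rx": 0, "ry": 0, "rz": 0, "claw": 255}
    - {"x": 0.056, "y": 0.027, "z": 0, "rx": 0, "ry": 0, "rz": 0, "claw": 255}
    - {"x": 0.072, "y": 0.035, "z": 0, "rx": 0, "ry": 0, "rz": 0, "claw": 255}
    - {"x": 0.08, "y": 0.039, "z": 0, "rx": 0, "ry": 0, "rz": 0, "claw": 255}
    - {"x": 0.08, "y": 0.039, "z": 0, "rx": 0, "ry": 0, "rz": 0, "claw": 255}
    - {"x": 0.08, "y": 0.039, "z": 0, "rx": 0, "ry": 0, "rz": 0, "claw": 255}
    - {"x": 0.08, "y": 0.039, "z": 0, "rx": 0, "ry": 0, "rz": 0, "claw": 255}

```text
t: 5.75
tool_pos: [0.6791, -0.0177, 0.2106]
orientation: [-1.662, -2.665, 0.001]
force: [-0.3, 0.1, -1.4]
opening: 0.0136
gripper_force: 40.0
```

```bash
python3 - <<'E'
from h import *
s,R=show(); c,p,d=grab('wrist'); P=cloud(c,d); save('wrist2',p)
q=P.reshape(-1,3); q=q[np.isfinite(q[:,0])&(abs(q[:,0]-.647)<.06)&(abs(q[:,1]-.048)<.06)]
k=q[(q[:,2]>.074)&(q[:,2]<.088)]; print(len(k)); 
if len(k): print(cv2.minEnclosingCircle(k[:,:2].astype(np.float32)))
E
```

```text
t5.75 tcp [ 0.6791 -0.0177  0.2106] q [-0.1014  0.3453  1.2333 -0.0002  1.564  -0.5572] F [-0.3083  0.0806 -1.392 ] open0.0136 gf40.0
R [[-0.44023209543571085, 0.8978833805040771, -0.001066378382120438], [0.8978839126415463, 0.4402322990069081, -4.827629623181987e-05], [0.00042610772271330446, -0.0009787367691446698, -0.9999994302531104]]
670
((0.6485001444816589, 0.04820559173822403), 0.027159558609128)
```

View pics/wrist2.png

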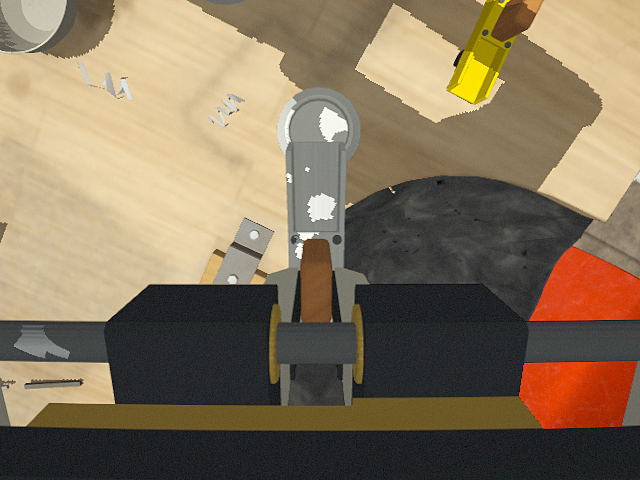

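The wrist view shows the lip at (316,140), in line with the jar mouth at about (318,130). I'll pre-tilt to 9° while lowering.

>>> arm_command:
  targets:
    - {"x": 0, "y": 0, "z": -0.006, "rx": -0.004, "ry": -0.002, "rz": 0, "claw": 255}
    - {"x": 0, "y": 0, "z": -0.018, "rx": -0.011, "ry": -0.0054, "rz": 0, "claw": 255}
    - {"x": 0, "y": 0, "z": -0.034, "rx": -0.021, "ry": -0.0104, "rz": 0, "claw": 255}
    - {"x": 0, "y": 0, "z": -0.052, "rx": -0.032, "ry": -0.0158, "rz": 0, "claw": 255}
    - {"x": 0, "y": 0, "z": -0.07, "rx": -0.043, "ry": -0.0212, "rz": 0, "claw": 255}
    - {"x": 0, "y": 0, "z": -0.086, "rx": -0.053, "ry": -0.026, "rz": 0, "claw": 255}
    - {"x": 0, "y": 0, "z": -0.1, "rx": -0.062, "ry": -0.0306, "rz": 0, "claw": 255}
    - {"x": 0, "y": 0, "z": -0.109, "rx": -0.067, "ry": -0.033, "rz": 0, "claw": 255}
    - {"x": 0, "y": 0, "z": -0.114, "rx": -0.07, "ry": -0.0345, "rz": 0, "claw": 255}
    - {"x": 0, "y": 0, "z": -0.114, "rx": -0.07, "ry": -0.0345, "rz": 0, "claw": 255}

```text
t: 6.63
tool_pos: [0.6791, -0.0172, 0.1534]
orientation: [1.59, 2.552, -0.125]
force: [-0.3, -0.3, -1.6]
opening: 0.0135
gripper_force: 40.0
```

```bash
python3 - <<'E'
from h import *
s,R=show(); c,p,d=grab('scene'); save('scene3',p[150:300,290:490],4)
u=R[:,0];g=s['tool_pos']-.0008*R[:,2]; z=-R[:,2]
lip=g+.064*u-.035*z; print('tilt',np.degrees(np.arcsin(-u[2])),'lip',lip,'rel',lip[:2]-[.648,.0484])
E
```

```text
t6.63 tcp [ 0.6791 -0.0172  0.1534] q [-0.0216  0.3052  1.3951 -0.1414  1.3716 -0.4549] F [-0.3187 -0.2924 -1.602 ] open0.0135 gf40.0
R [[-0.43556372521374687, 0.8975976135431273, 0.06784368385934056], [0.8866627654292057, 0.4408152147869596, -0.13968209195798664], [-0.15528484046859428, -0.0006859839712421018, -0.9878694993503112]]
tilt 8.933316434202947 lip [0.6535 0.0348 0.1097] rel [ 0.0055 -0.0136]
```

View pics/scene3.png

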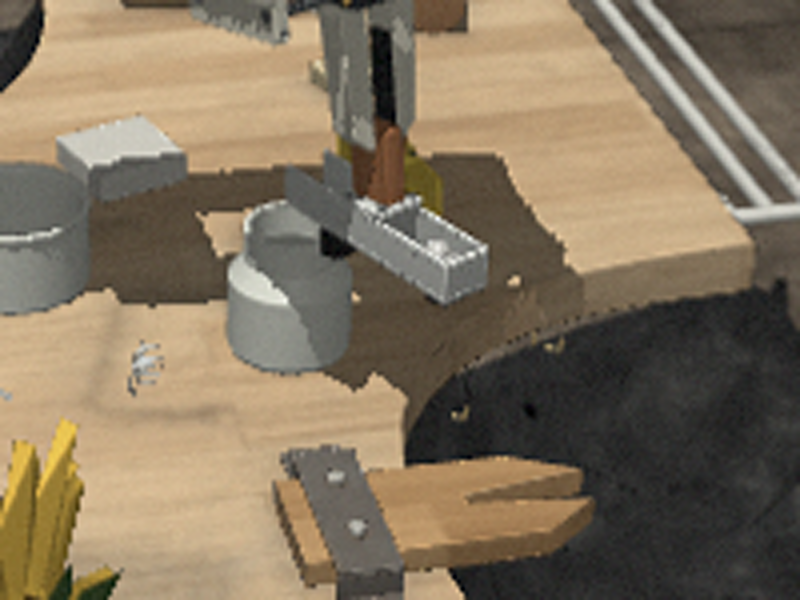

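The lip overhangs the mouth, the front foot at (335,240) is behind the neck, and a ball is visible at (437,248). Now the slow tip about the lip, 0.25° per row.

>>> arm_command:
  targets:
    - {"x": -0.0002, "y": 0.0004, "z": 0.0005, "rx": -0.002, "ry": -0.001, "rz": 0, "claw": 255}
    - {"x": -0.0004, "y": 0.0008, "z": 0.001, "rx": -0.0039, "ry": -0.0019, "rz": 0, "claw": 255}
    - {"x": -0.0006, "y": 0.0011, "z": 0.0014, "rx": -0.0059, "ry": -0.0029, "rz": 0, "claw": 255}
    - {"x": -0.0008, "y": 0.0015, "z": 0.0019, "rx": -0.0078, "ry": -0.0039, "rz": 0, "claw": 255}
    - {"x": -0.001, "y": 0.0019, "z": 0.0024, "rx": -0.0098, "ry": -0.0048, "rz": 0, "claw": 255}
    - {"x": -0.0011, "y": 0.0023, "z": 0.0029, "rx": -0.0118, "ry": -0.0058, "rz": 0, "claw": 255}
    - {"x": -0.0013, "y": 0.0027, "z": 0.0033, "rx": -0.0137, "ry": -0.0068, "rz": 0, "claw": 255}
    - {"x": -0.0015, "y": 0.003, "z": 0.0038, "rx": -0.0157, "ry": -0.0077, "rz": 0, "claw": 255}
    - {"x": -0.0017, "y": 0.0034, "z": 0.0043, "rx": -0.0176, "ry": -0.0087, "rz": 0, "claw": 255}
    - {"x": -0.0019, "y": 0.0038, "z": 0.0048, "rx": -0.0196, "ry": -0.0096, "rz": 0, "claw": 255}

```text
t: 7.52
tool_pos: [0.6786, -0.0156, 0.1566]
orientation: [1.57, 2.518, -0.157]
force: [-0.2, -0.3, -1.4]
opening: 0.0134
gripper_force: 40.0
```

>>> arm_command:
  targets:
    - {"x": -0.0002, "y": 0.0004, "z": 0.0005, "rx": -0.002, "ry": -0.001, "rz": 0, "claw": 255}
    - {"x": -0.0004, "y": 0.0008, "z": 0.001, "rx": -0.0039, "ry": -0.0019, "rz": 0, "claw": 255}
    - {"x": -0.0006, "y": 0.0011, "z": 0.0014, "rx": -0.0059, "ry": -0.0029, "rz": 0, "claw": 255}
    - {"x": -0.0008, "y": 0.0015, "z": 0.0019, "rx": -0.0078, "ry": -0.0039, "rz": 0, "claw": 255}
    - {"x": -0.001, "y": 0.0019, "z": 0.0024, "rx": -0.0098, "ry": -0.0048, "rz": 0, "claw": 255}
    - {"x": -0.0011, "y": 0.0023, "z": 0.0029, "rx": -0.0118, "ry": -0.0058, "rz": 0, "claw": 255}
    - {"x": -0.0013, "y": 0.0027, "z": 0.0033, "rx": -0.0137, "ry": -0.0068, "rz": 0, "claw": 255}
    - {"x": -0.0015, "y": 0.003, "z": 0.0038, "rx": -0.0157, "ry": -0.0077, "rz": 0, "claw": 255}
    - {"x": -0.0017, "y": 0.0034, "z": 0.0043, "rx": -0.0176, "ry": -0.0087, "rz": 0, "claw": 255}
    - {"x": -0.0019, "y": 0.0038, "z": 0.0048, "rx": -0.0196, "ry": -0.0096, "rz": 0, "claw": 255}

```text
t: 8.35
tool_pos: [0.6777, -0.0137, 0.159]
orientation: [1.549, 2.485, -0.19]
force: [-0.2, 0.3, -2.2]
opening: 0.0138
gripper_force: 40.0
```

```bash
python3 - <<'E'
from h import *
s,R=show(); c,p,d=grab('scene'); c2,t,d2=grab('top')
a=cv2.resize(p[150:270,300:440],None,fx=3,fy=3,interpolation=2); b=cv2.resize(t[160:280,230:350],None,fx=3,fy=3,interpolation=2); save('pour1',np.hstack([a,b]))
u=R[:,0];g=s['tool_pos']-.0008*R[:,2]; z=-R[:,2]
lip=g+.064*u-.035*z; print('tilt',np.degrees(np.arcsin(-u[2])),'lip',lip,'rel',lip[:2]-[.648,.0484])
E
```

```text
t8.35 tcp [ 0.6777 -0.0137  0.159 ] q [ 0.0303  0.2702  1.439  -0.2279  1.3358 -0.3831] F [-0.1768  0.2967 -2.2005] open0.0138 gf40.0
R [[-0.42731004595796285, 0.8978172233071944, 0.10644415510662408], [0.8713001235360329, 0.4403682507405252, -0.21659154754011806], [-0.24133424819013422, 0.00019306136061611467, -0.9704420350426983]]
tilt 13.965302148783861 lip [0.654  0.0346 0.1104] rel [ 0.006  -0.0138]
```

View pics/pour1.png

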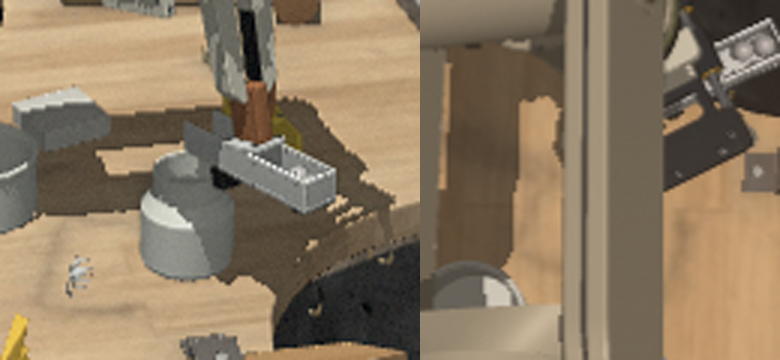

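Both balls are still at the closed end (right panel, about (750,45)). Before tipping further, I'll check whether the chute slipped in the pinch.

```bash
python3 - <<'E'
from h import *
s,R=show(); u=R[:,0];z=-R[:,2];y=np.cross(z,u); g=s['tool_pos']+.0008*z
B=np.array([u,y,z])
for n in('top','scene'):
    c,p,d=load(n); q=cloud(c,d).reshape(-1,3); q=(q[np.isfinite(q[:,0])]-g)@B.T*1000
    for lo in range(-70,70,10):
        k=q[(q[:,0]>lo)&(q[:,0]<=lo+10)&(abs(q[:,1])<17)&(q[:,2]<-15)&(q[:,2]>-75)]
        if len(k)>3: print(n,lo+5,len(k),'max %.1f exp walltop %.1f'%(np.percentile(k[:,2],92),-15-(64-lo-5)*.176), 'med %.1f'%np.median(k[:,2]))
E
```

```text
t8.45 tcp [ 0.6777 -0.0135  0.1591] q [ 0.0305  0.2702  1.439  -0.2277  1.3358 -0.3833] F [ 0.1627  0.6186 -2.8265] open0.0135 gf40.0
R [[-0.42758534005166793, 0.8976752852074166, 0.10653571842665072], [0.871203420292455, 0.4406574625569053, -0.2163922391483506], [-0.241195724347732, 0.0002881331158227224, -0.9704764497584062]]
top -65 44 max -35.3 exp walltop -37.7 med -39.1
top -55 72 max -34.7 exp walltop -35.9 med -43.5
top -45 72 max -32.8 exp walltop -34.2 med -42.5
top -35 70 max -29.9 exp walltop -32.4 med -39.5
top -25 69 max -30.4 exp walltop -30.7 med -48.3
top -15 21 max -24.2 exp walltop -28.9 med -45.0
top -5 6 max -20.7 exp walltop -27.1 med -22.6
top 5 5 max -20.6 exp walltop -25.4 med -21.8
top 15 17 max -21.2 exp walltop -23.6 med -30.2
top 25 19 max -20.0 exp walltop -21.9 med -31.8
top 35 11 max -21.7 exp walltop -20.1 med -42.4
scene -65 131 max -37.6 exp walltop -37.7 med -48.7
scene -55 57 max -36.6 exp walltop -35.9 med -41.9
scene -45 65 max -34.1 exp walltop -34.2 med -40.5
scene -35 53 max -31.3 exp walltop -32.4 med -38.7
scene -25 49 max -29.5 exp walltop -30.7 med -37.1
scene -15 109 max -18.5 exp walltop -28.9 med -28.6
scene -5 66 max -17.8 exp walltop -27.1 med -34.2
scene 5 53 max -19.7 exp walltop -25.4 med -32.5
scene 15 33 max -21.0 exp walltop -23.6 med -34.7
scene 25 69 max -24.4 exp walltop -21.9 med -46.3
scene 35 40 max -19.4 exp walltop -20.1 med -33.0
scene 45 56 max -17.2 exp walltop -18.3 med -25.9
scene 55 49 max -17.9 exp walltop -16.6 med -26.4
scene 65 41 max -27.6 exp walltop -14.8 med -67.7
```

There is no slip; the balls are held by rolling resistance. They may therefore leave faster when they go, so I'll lower the lip to about 9 mm above the rim (the foot is clear behind the neck) and keep tipping slowly.

>>> arm_command:
  targets:
    - {"x": 0, "y": 0, "z": -0.004, "rx": 0, "ry": 0, "rz": 0, "claw": 255}
    - {"x": 0, "y": 0, "z": -0.012, "rx": 0, "ry": 0, "rz": 0, "claw": 255}
    - {"x": 0, "y": 0, "z": -0.022, "rx": 0, "ry": 0, "rz": 0, "claw": 255}
    - {"x": 0, "y": 0, "z": -0.032, "rx": 0, "ry": 0, "rz": 0, "claw": 255}
    - {"x": 0, "y": 0, "z": -0.039, "rx": 0, "ry": 0, "rz": 0, "claw": 255}
    - {"x": 0, "y": 0, "z": -0.042, "rx": 0, "ry": 0, "rz": 0, "claw": 255}
    - {"x": 0, "y": 0, "z": -0.042, "rx": 0, "ry": 0, "rz": 0, "claw": 255}

```text
t: 9.03
tool_pos: [0.6772, -0.0138, 0.137]
orientation: [1.55, 2.487, -0.19]
force: [-0.7, -0.7, -2.5]
opening: 0.0137
gripper_force: 40.0
```

>>> arm_command:
  targets:
    - {"x": -0.0002, "y": 0.0004, "z": 0.0005, "rx": -0.002, "ry": -0.001, "rz": 0, "claw": 255}
    - {"x": -0.0004, "y": 0.0008, "z": 0.001, "rx": -0.0039, "ry": -0.0019, "rz": 0, "claw": 255}
    - {"x": -0.0006, "y": 0.0011, "z": 0.0014, "rx": -0.0059, "ry": -0.0029, "rz": 0, "claw": 255}
    - {"x": -0.0008, "y": 0.0015, "z": 0.0019, "rx": -0.0078, "ry": -0.0039, "rz": 0, "claw": 255}
    - {"x": -0.0008, "y": 0.0015, "z": 0.0019, "rx": -0.0078, "ry": -0.0039, "rz": 0, "claw": 255}
    - {"x": -0.0008, "y": 0.0015, "z": 0.0019, "rx": -0.0078, "ry": -0.0039, "rz": 0, "claw": 255}
    - {"x": -0.0008, "y": 0.0015, "z": 0.0019, "rx": -0.0078, "ry": -0.0039, "rz": 0, "claw": 255}

```text
t: 9.62
tool_pos: [0.6774, -0.0129, 0.1391]
orientation: [1.541, 2.472, -0.201]
force: [0.5, -0.3, -1.7]
opening: 0.0135
gripper_force: 40.0
```

```bash
cat >> h.py <<'E'
def check():
    s,R=show(); u=R[:,0];z=-R[:,2];y=np.cross(z,u); g=s['tool_pos']+.0008*z
    lip=g+.064*u-.035*z; print('tilt %.2f'%np.degrees(np.arcsin(-u[2])),'lip',lip,'u-rel %.4f'%((lip[:2]-[.648,.0484])@u[:2]))
    c,p,d=grab('top'); P=cloud(c,d); q=(P-g)@np.array([u,y,z]).T*1000
    # height of contents above floor inside channel
    h=q[...,2]-(-35-(64-q[...,0])*.176)
    for lo in range(-62,-20,6):
        m=(q[...,0]>lo)&(q[...,0]<=lo+6)&(abs(q[...,1])<7)&(h>-8)&(h<30)
        if m.any(): print(lo+3,m.sum(),'h %.1f'%np.median(h[m]),end=' | ')
    print()
E
python3 -c "from h import *; check()"
```

```text
t9.62 tcp [ 0.6774 -0.0129  0.1391] q [ 0.0408  0.2792  1.4687 -0.2476  1.2942 -0.3594] F [ 0.5123 -0.3328 -1.6672] open0.0135 gf40.0
R [[-0.42553791784315387, 0.8977206593306539, 0.11408373367246331], [0.8674047129458418, 0.440564806437573, -0.231325993541509], [-0.2579274014854864, 0.0005187866233002797, -0.9661641612186742]]
tilt 14.95 lip [0.654  0.0347 0.0896] u-rel -0.0144
-59 15 h 0.2 | -53 15 h -0.9 | -47 17 h 0.5 | -41 15 h -1.5 | -35 16 h -0.4 | -29 17 h -0.2 | -23 16 h -0.9 |
```

The rear of the channel now shows bare floor, so the balls have rolled. I'll look into the jar with the wrist camera.

```bash
python3 - <<'E'
from h import *
s,R=show(); c,p,d=grab('wrist'); cs,ps,ds=grab('scene')
a=cv2.resize(p[60:260,220:420],(450,450),interpolation=2); b=cv2.resize(ps[150:290,310:418],(347,450),interpolation=2); save('pour2',np.hstack([a,b]))
P=cloud(c,d); r=np.hypot(P[...,0]-.648,P[...,1]-.0484)
q=P[(r<.03)]; print('jar z hist',np.histogram(q[:,2],bins=np.arange(-.01,.14,.01)))
E
```

```text
t9.67 tcp [ 0.6774 -0.013   0.1391] q [ 0.0406  0.2792  1.4686 -0.2476  1.2942 -0.3594] F [-0.6404 -0.3504 -1.9067] open0.0134 gf40.0
R [[-0.4254326255746723, 0.8977810891378809, 0.11400086439602544], [0.8674668298774749, 0.440441696238701, -0.23132749788276388], [-0.2578921870839922, 0.00047770364902841034, -0.966173582561777]]
jar z hist (array([   0, 4041,    0,    0,    0,    0,  927,  449, 1115, 1254,  771,
        150,  297,    0,    0]), array([-0.01,  0.  ,  0.01,  0.02,  0.03,  0.04,  0.05,  0.06,  0.07,
        0.08,  0.09,  0.1 ,  0.11,  0.12,  0.13,  0.14]))
```

View pics/pour2.png

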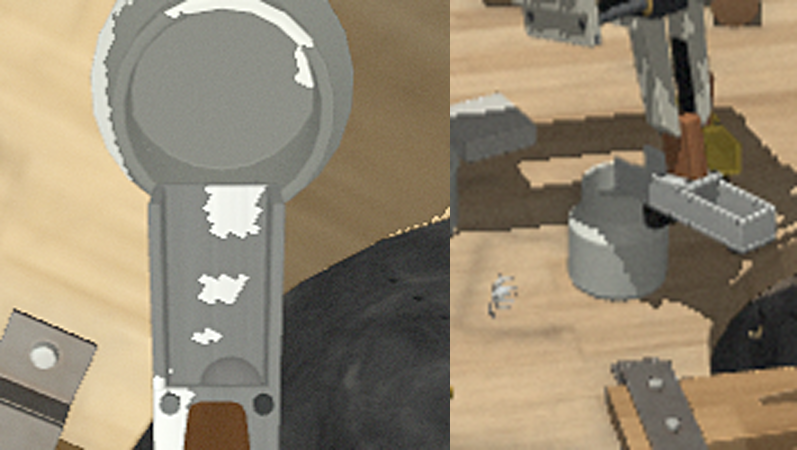

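A ball is just emerging under the bridge at (235,370), the jar floor is still empty, and the lip sits inside the mouth. I'll hold and let them roll.

>>> arm_command:
  targets:
    - {"x": 0, "y": 0, "z": 0, "rx": 0, "ry": 0, "rz": 0, "claw": 255}
    - {"x": 0, "y": 0, "z": 0, "rx": 0, "ry": 0, "rz": 0, "claw": 255}
    - {"x": 0, "y": 0, "z": 0, "rx": 0, "ry": 0, "rz": 0, "claw": 255}
    - {"x": 0, "y": 0, "z": 0, "rx": 0, "ry": 0, "rz": 0, "claw": 255}
    - {"x": 0, "y": 0, "z": 0, "rx": 0, "ry": 0, "rz": 0, "claw": 255}
    - {"x": 0, "y": 0, "z": 0, "rx": 0, "ry": 0, "rz": 0, "claw": 255}
    - {"x": 0, "y": 0, "z": 0, "rx": 0, "ry": 0, "rz": 0, "claw": 255}
    - {"x": 0, "y": 0, "z": 0, "rx": 0, "ry": 0, "rz": 0, "claw": 255}
    - {"x": 0, "y": 0, "z": 0, "rx": 0, "ry": 0, "rz": 0, "claw": 255}
    - {"x": 0, "y": 0, "z": 0, "rx": 0, "ry": 0, "rz": 0, "claw": 255}

```text
t: 10.6
tool_pos: [0.6774, -0.013, 0.1391]
orientation: [1.541, 2.472, -0.202]
force: [0.1, -0.7, -1.0]
opening: 0.0134
gripper_force: 40.0
```

```bash
cat >> h.py <<'E'
def jar():
    s,R=show(); c,p,d=grab('wrist'); P=cloud(c,d); r=np.hypot(P[...,0]-.648,P[...,1]-.0484)
    m=((r<.034)&(P[...,2]>.009)&(P[...,2]<.04)).astype(np.uint8); n,l,st,ce=cv2.connectedComponentsWithStats(m)
    for i in range(1,n):
        if st[i,4]>30:
            k=P[l==i]; print('jar blob',st[i],'xy',k.mean(0),'top',k[:,2].max())
    u=R[:,0];z=-R[:,2];y=np.cross(z,u); g=s['tool_pos']+.0008*z; q=(P-g)@np.array([u,y,z]).T*1000
    h=q[...,2]-(-35-(64-q[...,0])*.176)
    for lo in range(10,64,9):
        k=(q[...,0]>lo)&(q[...,0]<=lo+9)&(abs(q[...,1])<9)&(abs(h)<25)
        if k.any(): print('x%d n%d h med %.1f max %.1f'%(lo+4,k.sum(),np.median(h[k]),np.percentile(h[k],98)),end=' | ')
    print()
E
python3 -c "from h import *; jar()"
```

```text
t10.60 tcp [ 0.6774 -0.013   0.1391] q [ 0.0407  0.2793  1.4686 -0.2477  1.2942 -0.3593] F [ 0.1292 -0.6693 -0.9714] open0.0134 gf40.0
R [[-0.42542714984959706, 0.8977825695353551, 0.1140096399842743], [0.8674575488947888, 0.44043868875084324, -0.23136802354016528], [-0.2579324350218356, 0.0004682840301089425, -0.9661628432483697]]
jar blob [308  64  24  12 202] xy [0.6431 0.0619 0.0189] top 0.022653894609596992
jar blob [293  98  22  24 420] xy [0.6448 0.0333 0.0183] top 0.02203579743821965
jar blob [282 115  75  27 423] xy [0.6625 0.0228 0.0167] top 0.02715852690778031
x14 n632 h med 20.4 max 23.7 | x23 n464 h med -0.1 max 1.2 | x32 n494 h med -0.0 max 1.1 | x41 n499 h med 0.0 max 1.4 | x50 n552 h med 0.0 max 1.4 | x59 n571 h med 0.1 max 1.3 |
```

Both balls are in the jar: blobs at (0.643,0.062) and (0.645,0.033), tops at 22 mm. The channel is empty. I'll raise and level out.

>>> arm_command:
  targets:
    - {"x": 0, "y": 0, "z": 0.02, "rx": 0, "ry": 0, "rz": 0, "claw": 255}
    - {"x": 0, "y": 0, "z": 0.05, "rx": 0, "ry": 0, "rz": 0, "claw": 255}
    - {"x": 0, "y": 0, "z": 0.09, "rx": 0.02, "ry": 0.01, "rz": 0, "claw": 255}
    - {"x": 0, "y": 0, "z": 0.12, "rx": 0.04, "ry": 0.02, "rz": 0, "claw": 255}
    - {"x": 0, "y": 0, "z": 0.144, "rx": 0.06, "ry": 0.0296, "rz": 0, "claw": 255}
    - {"x": 0, "y": 0, "z": 0.144, "rx": 0.08, "ry": 0.0394, "rz": 0, "claw": 255}
    - {"x": 0, "y": 0, "z": 0.144, "rx": 0.1, "ry": 0.0493, "rz": 0, "claw": 255}
    - {"x": 0, "y": 0, "z": 0.144, "rx": 0.117, "ry": 0.0577, "rz": 0, "claw": 255}
    - {"x": 0, "y": 0, "z": 0.144, "rx": 0.117, "ry": 0.0577, "rz": 0, "claw": 255}
    - {"x": 0, "y": 0, "z": 0.144, "rx": 0.117, "ry": 0.0577, "rz": 0, "claw": 255}

```text
t: 11.48
tool_pos: [0.6776, -0.0139, 0.2114]
orientation: [1.663, 2.664, -0.001]
force: [0.1, 0.5, -1.7]
opening: 0.013
gripper_force: 40.0
```

>>> arm_command:
  targets:
    - {"x": -0.02, "y": -0.01, "z": 0, "rx": 0, "ry": 0, "rz": 0, "claw": 255}
    - {"x": -0.06, "y": -0.031, "z": 0, "rx": 0, "ry": 0, "rz": 0, "claw": 255}
    - {"x": -0.11, "y": -0.057, "z": 0, "rx": 0, "ry": 0, "rz": 0, "claw": 255}
    - {"x": -0.16, "y": -0.083, "z": 0, "rx": 0, "ry": 0, "rz": 0, "claw": 255}
    - {"x": -0.21, "y": -0.108, "z": 0, "rx": 0, "ry": 0, "rz": 0, "claw": 255}
    - {"x": -0.26, "y": -0.134, "z": 0, "rx": 0, "ry": 0, "rz": 0, "claw": 255}
    - {"x": -0.31, "y": -0.16, "z": 0, "rx": 0, "ry": 0, "rz": 0, "claw": 255}
    - {"x": -0.36, "y": -0.186, "z": 0, "rx": 0, "ry": 0, "rz": 0, "claw": 255}
    - {"x": -0.39, "y": -0.2, "z": 0, "rx": 0, "ry": 0, "rz": 0, "claw": 255}
    - {"x": -0.398, "y": -0.205, "z": 0, "rx": 0, "ry": 0, "rz": 0, "claw": 255}

```text
t: 12.32
tool_pos: [0.4765, -0.1161, 0.2114]
orientation: [1.662, 2.665, -0.002]
force: [-0.1, -0.8, -1.5]
opening: 0.0134
gripper_force: 40.0
```

>>> arm_command:
  targets:
    - {"x": 0, "y": 0, "z": -0.02, "rx": 0, "ry": 0, "rz": 0, "claw": 255}
    - {"x": 0, "y": 0, "z": -0.06, "rx": 0, "ry": 0, "rz": 0, "claw": 255}
    - {"x": 0, "y": 0, "z": -0.11, "rx": 0, "ry": 0, "rz": 0, "claw": 255}
    - {"x": 0, "y": 0, "z": -0.16, "rx": 0, "ry": 0, "rz": 0, "claw": 255}
    - {"x": 0, "y": 0, "z": -0.2, "rx": 0, "ry": 0, "rz": 0, "claw": 255}
    - {"x": 0, "y": 0, "z": -0.23, "rx": 0, "ry": 0, "rz": 0, "claw": 255}
    - {"x": 0, "y": 0, "z": -0.25, "rx": 0, "ry": 0, "rz": 0, "claw": 255}
    - {"x": 0, "y": 0, "z": -0.26, "rx": 0, "ry": 0, "rz": 0, "claw": 255}
    - {"x": 0, "y": 0, "z": -0.26, "rx": 0, "ry": 0, "rz": 0, "claw": 255}
    - {"x": 0, "y": 0, "z": -0.26, "rx": 0, "ry": 0, "rz": 0, "claw": 255}

```text
t: 13.15
tool_pos: [0.4789, -0.1153, 0.0814]
orientation: [1.661, 2.666, -0.0]
force: [0.4, -0.3, -1.1]
opening: 0.0136
gripper_force: 40.0
```

```bash
python3 -c "from h import *; show()"
```

```text
t13.15 tcp [ 0.4789 -0.1153  0.0814] q [-0.3403 -0.0633  1.922  -0.0001  1.2825 -0.7968] F [ 0.4064 -0.325  -1.1364] open0.0136 gf40.0
R [[-0.4408228290454861, 0.897594068310138, 0.00034918016766603767], [0.8975940620502216, 0.4408229174145809, -0.0002350622895242479], [-0.00036491713697422057, 0.00020980122161274825, -0.9999999114094613]]
```

Level. Lower the last 20 mm slowly to the original height (z 0.0612).

>>> arm_command:
  targets:
    - {"x": 0, "y": 0, "z": -0.012, "rx": 0, "ry": 0, "rz": 0, "claw": 255}
    - {"x": 0, "y": 0, "z": -0.024, "rx": 0, "ry": 0, "rz": 0, "claw": 255}
    - {"x": 0, "y": 0, "z": -0.032, "rx": 0, "ry": 0, "rz": 0, "claw": 255}
    - {"x": 0, "y": 0, "z": -0.036, "rx": 0, "ry": 0, "rz": 0, "claw": 255}
    - {"x": 0, "y": 0, "z": -0.038, "rx": 0, "ry": 0, "rz": 0, "claw": 255}
    - {"x": 0, "y": 0, "z": -0.04, "rx": 0, "ry": 0, "rz": 0, "claw": 255}
    - {"x": 0, "y": 0, "z": -0.04, "rx": 0, "ry": 0, "rz": 0, "claw": 255}
    - {"x": 0, "y": 0, "z": -0.04, "rx": 0, "ry": 0, "rz": 0, "claw": 255}

```text
t: 13.82
tool_pos: [0.4785, -0.1156, 0.0612]
orientation: [1.662, 2.666, -0.0]
force: [-0.2, 1.2, -1.3]
opening: 0.0138
gripper_force: 40.0
```

>>> arm_command:
  targets:
    - {"x": 0, "y": 0, "z": -0.001, "rx": 0, "ry": 0, "rz": 0, "claw": 255}
    - {"x": 0, "y": 0, "z": -0.001, "rx": 0, "ry": 0, "rz": 0, "claw": 255}
    - {"x": 0, "y": 0, "z": -0.001, "rx": 0, "ry": 0, "rz": 0, "claw": 255}

```text
t: 14.07
tool_pos: [0.4787, -0.1155, 0.0612]
orientation: [1.661, 2.666, 0.0]
force: [-1.9, 2.2, 5.3]
opening: 0.0138
gripper_force: 40.0
```

Contact (force up to +5 N). I'll open gradually, then withdraw straight up.

>>> arm_command:
  targets:
    - {"x": 0, "y": 0, "z": 0, "rx": 0, "ry": 0, "rz": 0, "claw": 200}
    - {"x": 0, "y": 0, "z": 0, "rx": 0, "ry": 0, "rz": 0, "claw": 180}
    - {"x": 0, "y": 0, "z": 0, "rx": 0, "ry": 0, "rz": 0, "claw": 150}
    - {"x": 0, "y": 0, "z": 0, "rx": 0, "ry": 0, "rz": 0, "claw": 120}
    - {"x": 0, "y": 0, "z": 0, "rx": 0, "ry": 0, "rz": 0, "claw": 100}
    - {"x": 0, "y": 0, "z": 0, "rx": 0, "ry": 0, "rz": 0, "claw": 100}
    - {"x": 0, "y": 0, "z": 0, "rx": 0, "ry": 0, "rz": 0, "claw": 100}
    - {"x": 0, "y": 0, "z": 0, "rx": 0, "ry": 0, "rz": 0, "claw": 100}

```text
t: 14.73
tool_pos: [0.4783, -0.1155, 0.0604]
orientation: [-1.662, -2.666, 0.0]
force: [0.1, -0.8, 0.0]
opening: 0.0559
gripper_force: 0.0
```

>>> arm_command:
  targets:
    - {"x": 0, "y": 0, "z": 0.01, "rx": 0, "ry": 0, "rz": 0, "claw": 100}
    - {"x": 0, "y": 0, "z": 0.03, "rx": 0, "ry": 0, "rz": 0, "claw": 100}
    - {"x": 0, "y": 0, "z": 0.07, "rx": 0, "ry": 0, "rz": 0, "claw": 100}
    - {"x": 0, "y": 0, "z": 0.12, "rx": 0, "ry": 0, "rz": 0, "claw": 100}
    - {"x": 0, "y": 0, "z": 0.18, "rx": 0, "ry": 0, "rz": 0, "claw": 100}
    - {"x": 0, "y": 0, "z": 0.24, "rx": 0, "ry": 0, "rz": 0, "claw": 100}
    - {"x": 0, "y": 0, "z": 0.3, "rx": 0, "ry": 0, "rz": 0, "claw": 100}
    - {"x": 0, "y": 0, "z": 0.3, "rx": 0, "ry": 0, "rz": 0, "claw": 100}
    - {"x": 0, "y": 0, "z": 0.3, "rx": 0, "ry": 0, "rz": 0, "claw": 100}
    - {"x": 0, "y": 0, "z": 0.3, "rx": 0, "ry": 0, "rz": 0, "claw": 100}

```text
t: 15.57
tool_pos: [0.4783, -0.1155, 0.2107]
orientation: [1.662, 2.666, -0.0]
force: [-0.1, 0.6, -0.7]
opening: 0.0565
gripper_force: 0.0
```

```bash
python3 - <<'E'
from h import *
s,R=show(); c,p,d=grab('wrist'); save('final',p); P=cloud(c,d)
q=P.reshape(-1,3); q=q[np.isfinite(q[:,0])&(abs(q[:,0]-.477)<.09)&(abs(q[:,1]+.116)<.09)]
k=q[(q[:,2]>.076)&(q[:,2]<.095)]; print(len(k),k.mean(0),k[:,2].max(),cv2.minAreaRect((k[:,:2]*1000).astype(np.float32)))
E
```

```text
t15.57 tcp [ 0.4783 -0.1155  0.2107] q [-0.3411 -0.1672  1.7759 -0.0001  1.5326 -0.7971] F [-0.0678  0.5748 -0.6671] open0.0565 gf0.0
R [[-0.4403825069731584, 0.8978102107241767, 0.0002703173050398439], [0.8978102097086852, 0.44038255832974205, -0.0001722260076417963], [-0.00027366929456731264, 0.00016684831531443633, -0.9999999486333772]]
604 [ 0.4778 -0.115   0.0826] 0.08542607414473619 ((478.1302490234375, -115.40037536621094), (13.124536514282227, 29.09908676147461), 25.996986389160156)
```

View pics/final.png

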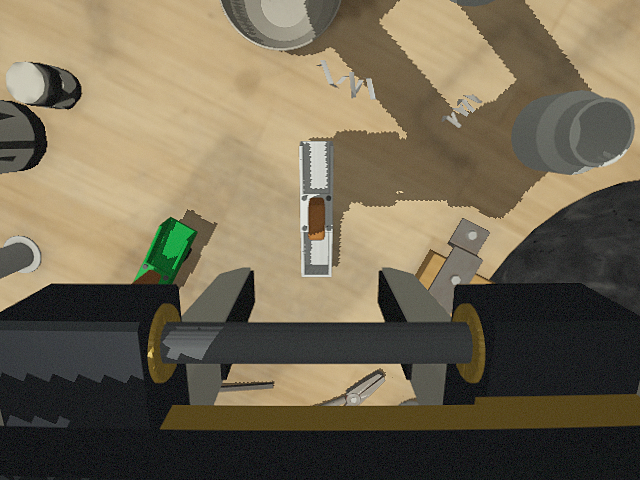

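The chute stands upright and empty at (316,208), free of the fingers, and the jar is upright at (580,130). Handing in.

```bash
python3 -c "
from plant import robot
print(robot.close_job())"
```

```text
the job is handed in; nothing more can be done
None
```

The job is handed in at about 16 s on the robot's clock: both balls were measured inside the narrow-necked jar, the jar stands upright, and the empty chute stands upright on the worktop, released; no verdict was returned.

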